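# Load the sprung slide press

## Task

Get the slide press ready for the next user: stand the large brass weight in the middle of the yellow tail pan, so that the sprung arm is held fully open, and then slide the blue-handled slide carrier in from the open end, square to the press, handle outwards, until the middle of its glass slide is below where the shut arm's black pad comes down. Leave the carrier flat on the bed and the weight standing on the pan with the arm still open; the orange-handled carrier and the small steel weight are not needed.

Things in the scene. Friction and masses are not known exactly. Their poses are not given: they have to be found in the camera images.
- press: Fixed slide press: grey flat bed 255 x 80, top 10 above table, no guides; blue sprung arm between dark cheeks (x 63 to 87, |y| under 24, to z 68). All mm. Origin: on the table straight below the shut arm's black pad. x runs along the bed from its open mouth (x -90) under the pad to the hinge (x 75, z 55) and tail (x 165); z up. Open arm: pad's lowest edge z 37, leaning to x -24; top below z 95.
- press_arm (a joint): Blue arm's angle: 0 shut (pad 14 mm above table, too low for the carrier), 0.35 rad open at its stop. About 2 to 4 N down on the yellow square tail pan (64 mm, flat, no rim) opens it; the spring shuts it. Centre of pan top in press frame (mm): open x 150, y 0, z 62, level; shut x 143, z 87, sloping 20 degrees up away from hinge, far edge z 98.
- carrier: Blue-handled slide carrier, 80 g: grey plate 130 x 46 x 8 mm, glass slide on top. Origin: centre of underside; x from handle end to slide end, z up. Blue upright tab: centre x -53, 20 along x, 10 thick along y, z 8 to 58 mm; pinch its thickness. Slide's middle (amber square) at x 22: when centred, origin is at x -22, y 0, z 10 in the press frame, x axes alike. An orange twin lies nearby.
- weight: Large brass weight, about 0.6 kg: upright cylinder 40 mm across, 55 mm high, small knob on top (70 mm in all). Origin: centre of underside, z up. Grip it round the cylinder. A small steel weight (26 mm across, 0.11 kg), too light to open the arm, stands nearby.
Not all that is in view belongs to the job. Leave any purple look-alike of the carrier alone.

How it is judged:
On the way, in this order (a step that is already met when the one before it is completed fails the run):
1. the brass weight stands on the tail pan and holds the arm open, before the carrier is in (value of joint press_arm above 0.3 rad and x of weight in the frame of press between 0.125 and 0.175 m and y of weight in the frame of press between -0.025 and 0.025 m and z of weight in the frame of press between 0.052 and 0.072 m and angle between weight's own z axis and vertical below 0.17 rad and contact force between weight and the fingers below 0.1 N), for 0.2 s.
2. the blue-handled carrier is in place beneath the open arm (value of joint press_arm above 0.3 rad and x of weight in the frame of press between 0.125 and 0.175 m and y of weight in the frame of press between -0.025 and 0.025 m and z of weight in the frame of press between 0.052 and 0.072 m and angle between weight's own z axis and vertical below 0.17 rad and x of carrier in the frame of press between -0.04 and -0.004 m and y of carrier in the frame of press between -0.015 and 0.015 m and z of carrier in the frame of press between 0.004 and 0.016 m and angle between carrier's own z axis and vertical below 0.12 rad and angle between the x axis of carrier and the x axis of press, either way round below 0.22 rad), for 0.2 s.
At the end, for the whole second after the job is handed in: Brass weight upright (10 degrees) on the tail pan within 25 mm of its middle, along and across; arm open beyond 0.30 rad; blue-handled carrier flat on the bed, handle outwards, within 18 mm along and 15 mm across of centred, square within 12 degrees; all at rest (all of step 2 and linear speed of each of carrier, weight below 0.02 m/s); the robot touches nothing.
It also fails if it takes over 51 s, if anything falls off the work surface, if the arm or the gripper's body presses on something with over 40 N, if the wrist force passes 120 N, or if a joint passes its speed limit or range.

## Robot

A 7-joint arm with a two-finger parallel gripper is mounted at the origin on the work surface. World frame = base frame: x ahead of the robot, y to its left, z up, the work surface at z = 0. Lengths are in m, angles in rad, forces in N, time in s.
With the tool pointing down it reaches from about 0.4 to 0.875 m from the base axis. Payload 6.5 kg.
Tool frame: the origin (TCP) lies at the very end of the fingers, on their centre line; the grasp point (between the pads) lies 19 mm behind it; z points along the fingers, y is the direction in which the jaws open and shut (so a half turn about z gives the same grasp; the last joint's range is limited). The gripper opens to 88 mm and grips with 3 to 60 N. Pads are 18 mm wide; open, the fingers measure 123 mm over their backs; the gripper's body (75 mm by 187 mm) begins 45 mm behind the grasp point.
Start: joints at [-1.408, 0.536, -0.004, 1.538, 0.003, 1.067, -0.071], TCP at [0.147, 0.633, 0.239] pointing down, gripper open.
Joint ranges: [-2.7, 2.7], [-0.37, 2.16], [-1.27, 1.26], [0.24, 2.4], [-1.31, 4.45], [0.19, 1.91], [-2.76, 2.76]. Speed limits (rad/s): [2.39, 2.39, 3.14, 3.14, 3.14, 3.14, 3.14].

## Interface

Orientations are given as a unit quaternion [w, x, y, z].
In Python, from bench import manip, eyes gives the robot as it stands. The module is installed in compiled form; this text tells all that it offers.
- The arm moves only by the tool apply_moves, never from a script. Its argument "increments" is a list of rows, each a list of 4 numbers: the shift along the tool's x, y, z in m, then the turn about the tool's z in rad. In form: [[dx, dy, dz, turn], ...]. A call has 1 to 10 rows; each row is the pose to reach, as a shift and turn from the pose commanded when the call began, along the tool's axes at that moment; what a row does not reach only later rows make up. A row lasts 1/10 s, in which the tool goes at most 50 mm and 8.59 degrees, less where a joint would pass 70% of its speed; a pose out of reach is approached as far as the arm can. A call with a gripper value outside its range is refused whole. "fingers" is the opening, from 0 (shut) to 1 (fully open), set as the call begins (left out, the last holds). The fingers move at their own pace and stop on an object; "squeeze" is the grip in N (left out, the last holds). Time passes only in rows, so rows that repeat a pose let the fingers close. It gives the time, the measured TCP pose, the force and the opening at its end, in the units of the state.
- manip.read_state(): the state, without advancing time (a new reading comes with each control period).
- eyes.capture(name): name is "scene" or "top"; returns a dict with "pixels" (400x640x3 uint8, red, green, blue), "range_z" (400x640 float32, m along the optical axis (not along the pixel's ray), 0 where there is no reading), "fx", "fy", "cx", "cy" (pixels), "dist" ([k1, k2, p1, p2, k3] as OpenCV has them; the pictures are not rectified), "pose" (4x4, takes a point from camera to world coordinates). Camera axes: x right, y up, looking along -z (the intrinsics and any distortion apply to the point x, -y, -z); pixel columns grow to the right and rows downward; lengths in m; the calibration is good to about 2 mm. A picture is of the moment at which its call begins.
- manip.sign_off(): hands the job in, once; it reports no verdict.
The state is a dict: "t": time; "qpos": joint angles; "qd": joint speeds; "joint_efforts": joint torques, N m; "tcp_pos": TCP position; "orientation": TCP orientation; "force": force on the tool from outside, world axes, zero at the start; "moment": the same for the moment, N m; "width": finger opening in m.
Only numpy, scipy, OpenCV 4.12 (cv2) and the standard library are available. Lean on these libraries where they do the work, as an engineer would, in place of code of your own. Each camera call takes 0.05 s, during which the arm holds its last target. There are 200 camera calls.

## Working session

There is one attempt and no reset: what is moved stays moved. The work goes in short steps, Python scripts to look and compute and a tool call to move; the robot and the scene stay as the last step left them, time stands still between calls to the robot, and variables do not carry over. Pictures are saved under pics/ and viewed, about 8 in all and at most 12, crops included, and the job is handed in when it is done.

Besides the shell and the picture viewer there is one more tool, called after "Call:" by a JSON object that holds its "fn" and its "kwargs". apply_moves: Moves the arm, as the interface text tells. Its arguments: {"type":"object","properties":{"increments":{"type":"array"},"fingers":{"type":"number"},"squeeze":{"type":"number"}},"required":["increments"]}

```bash
mkdir -p pics; cat > h.py <<'E'
import numpy as np,cv2
from bench import manip,eyes
def cap(n):
    return eyes.capture(n)
def save(c,f,box=None,s=1):
    im=c["pixels"][:,:,::-1]
    if box: im=im[box[1]:box[3],box[0]:box[2]]
    cv2.imwrite(f,cv2.resize(im,None,fx=s,fy=s,interpolation=cv2.INTER_CUBIC))
def ray(c,u,v):
    K=np.array([[c["fx"],0,c["cx"]],[0,c["fy"],c["cy"]],[0,0,1.]])
    p=cv2.undistortPoints(np.array([[[u,v]]],float),K,np.array(c["dist"],float))[0,0]
    return np.array([p[0],-p[1],-1.])
def pt(c,u,v,z=None):
    r=ray(c,u,v);T=np.array(c["pose"])
    if z is None:
        return T[:3,:3]@(r*c["range_z"][int(round(v)),int(round(u))])+T[:3,3]
    d=T[:3,:3]@r
    return T[:3,3]+d*(z-T[2,3])/d[2]
def cloud(c):
    K=np.array([[c["fx"],0,c["cx"]],[0,c["fy"],c["cy"]],[0,0,1.]])
    v,u=np.mgrid[0:400,0:640]
    p=cv2.undistortPoints(np.stack([u,v],-1).reshape(-1,1,2).astype(float),K,np.array(c["dist"],float))[:,0]
    r=np.c_[p[:,0],-p[:,1],-np.ones(len(p))]*c["range_z"].reshape(-1,1)
    T=np.array(c["pose"]);return (r@T[:3,:3].T+T[:3,3]).reshape(400,640,3)
E
python3 - <<'E'
from h import *
print(manip.read_state())
for n in("scene","top"):
    c=cap(n);save(c,f"pics/{n}0.png",s=1.25);np.save(n+"0.npy",c,allow_pickle=True)
    print(n,np.round(c["pose"],3).tolist())
E
```

```text
{'t': 0.0, 'qpos': array([-1.40819045,  0.53718649, -0.00440093,  1.53883825,  0.00260519,
        1.06728355, -0.07119628]), 'qd': array([-0.00065963,  0.00116415, -0.00097906,  0.00159337,  0.00048222,
       -0.00229643, -0.00024931]), 'joint_efforts': array([-6.88684231e-04, -5.70998776e+01,  9.90492180e-01, -2.51607549e+01,
       -5.62661898e-02,  1.80224836e-02,  1.70175622e-04]), 'tcp_pos': array([0.14733363, 0.63246853, 0.23783986]), 'orientation': array([-2.30846978e-05,  1.14130814e-01,  9.93465362e-01, -8.54784452e-04]), 'force': array([-0.4822555 , -0.15225806,  0.12384747]), 'moment': array([-0.02783628, -0.03691403, -0.0143003 ]), 'width': 0.0880168100889921}
scene [[0.408, -0.7, 0.586, 1.136], [0.913, 0.319, -0.254, -0.275], [-0.009, 0.639, 0.77, 0.883], [0.0, 0.0, 0.0, 1.0]]
top [[0.007, 0.98, -0.197, 0.3], [-1.0, 0.012, 0.02, -0.007], [0.022, 0.197, 0.98, 1.247], [0.0, 0.0, 0.0, 1.0]]
```

View pics/scene0.png

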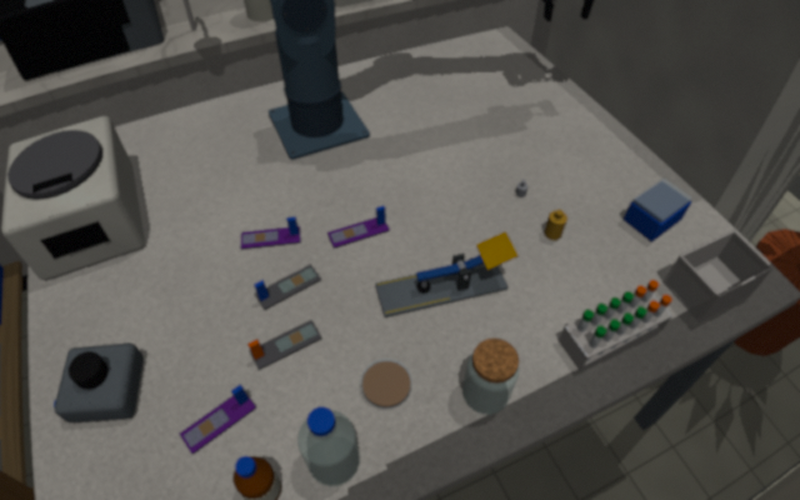

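View pics/top0.png

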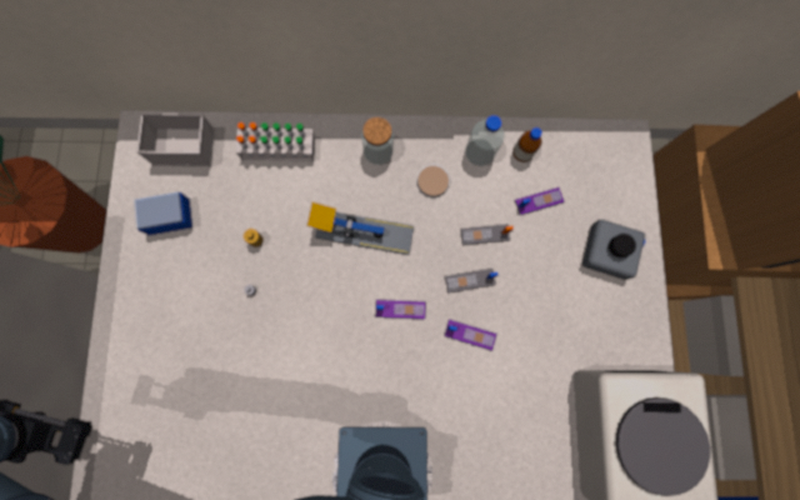

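The scene picture shows the press at the centre, with the brass weight at about (557,224) and the blue carrier at (290,286). In the top picture (800 px wide), the brass weight is at (253,238), the pan at (322,218), the bed's mouth end at (412,236) and the blue carrier at (470,280) with its tab at (492,275). The tail faces +y, and the carrier's handle already points outwards (-y).

```bash
python3 - <<'E'
from h import *
c=np.load("top0.npy",allow_pickle=True).item()
P=cloud(c);hsv=cv2.cvtColor(c["pixels"],cv2.COLOR_RGB2HSV)
def st(name,box,lo,hi,zlo=0,zhi=.2):
    x0,y0,x1,y1=[int(b/1.25) for b in box]
    m=np.zeros((400,640),bool);m[y0:y1,x0:x1]=1
    m&=(P[...,2]>zlo)&(P[...,2]<zhi)&(hsv>=lo).all(-1)&(hsv<=hi).all(-1)
    q=P[m];r=cv2.minAreaRect((q[:,:2]*1000).astype(np.float32))
    print(name,len(q),q.mean(0).round(4),"z",np.percentile(q[:,2],[5,50,95]).round(3),r)
A=(0,0,0);B=(180,255,255)
st("brass",(235,220,275,255),A,B,.015,.1)
st("brasstop",(235,220,275,255),A,B,.045,.06)
st("steel",(235,275,265,305),A,B,.01,.1)
st("pan",(300,195,345,240),(15,120,60),(35,255,255),.03,.15)
st("bed",(300,195,420,260),A,B,.006,.014)
st("arm",(335,210,390,245),(95,100,40),(125,255,255),.015,.15)
st("carrier",(435,260,505,300),A,B,.004,.014)
st("tab",(480,262,505,290),(100,100,40),(125,255,255),.02,.08)
st("orange",(455,220,525,250),A,B,.004,.014)
d=[c["range_z"][187,200:208],P[187,196:210,2].round(3)];print(d)
a=pt(c,*(np.array([412,249])/1.25),.01);b=pt(c,*(np.array([414,222])/1.25),.01);print(a,b)
s=np.load("scene0.npy",allow_pickle=True).item()
save(c,"pics/cropA.png",(180,150,410,240),3.4)
E
```

```text
brass 174 [0.5778 0.3395 0.0508] z [0.019 0.055 0.071] ((580.4891357421875, 343.1037902832031), (38.612060546875, 38.28578186035156), 66.31735229492188)
brasstop 102 [0.58  0.342 0.055] z [0.05  0.055 0.059] ((581.2130737304688, 342.5080261230469), (38.16135025024414, 37.50897979736328), 47.07477569580078)
steel 61 [0.4451 0.345  0.027 ] z [0.014 0.027 0.041] ((445.17059326171875, 346.7861328125), (23.75114631652832, 22.994037628173828), 89.80339050292969)
pan 374 [0.623  0.1598 0.0878] z [0.078 0.088 0.099] ((623.2684936523438, 159.6377410888672), (57.69383239746094, 62.9290771484375), 78.9813232421875)
bed 1141 [0.5996 0.0344 0.0103] z [0.007 0.01  0.013] ((619.3262939453125, 68.32843017578125), (169.07720947265625, 319.5767517089844), 0.7629725337028503)
arm 200 [0.6062 0.0611 0.06  ] z [0.052 0.061 0.07 ] ((608.1314697265625, 65.69597625732422), (123.5472640991211, 18.44676399230957), 80.97051239013672)
carrier 606 [ 0.4782 -0.2243  0.0082] z [0.004 0.008 0.012] ((480.33355712890625, -225.05996704101562), (103.2215805053711, 183.79595947265625), 0.5444437861442566)
tab 24 [ 0.4863 -0.2733  0.0504] z [0.023 0.057 0.063] ((486.813232421875, -274.87774658203125), (7.53333044052124, 16.646371841430664), 2.8070015907287598)
orange 557 [ 0.6027 -0.2693  0.0082] z [0.004 0.008 0.013] ((602.7516479492188, -281.0957946777344), (79.7491455078125, 188.84197998046875), 0.8321198225021362)
[array([1.2007481, 1.2056795, 1.2171482, 1.2182928, 1.2149789, 1.2142948,
       1.217375 , 1.2314353], dtype=float32), array([0.07 , 0.074, 0.069, 0.071, 0.071, 0.067, 0.055, 0.054, 0.058,
       0.058, 0.055, 0.042, 0.02 , 0.004])]
[ 0.55874957 -0.07224234  0.01      ] [ 0.63275037 -0.07751335  0.01      ]
```

View pics/cropA.png

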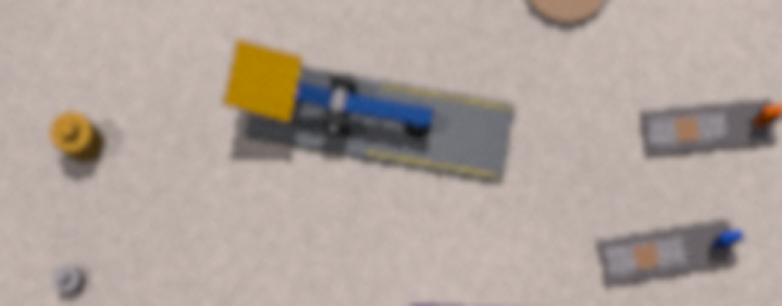

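```bash
python3 - <<'E'
from h import *
c=np.load("top0.npy",allow_pickle=True).item()
f=lambda u,v,z:pt(c,u/3.4+180,v/3.4+150,z)
print("bed mouth",f(512,103,.01),f(500,182,.01))
# bed long sides
a,b=f(380,170,.01),f(500,182,.01);print("side near yaw",np.degrees(np.arctan2(*(a-b)[[1,0]])))
a,b=f(380,86,.01),f(512,103,.01);print("far yaw",np.degrees(np.arctan2(*(a-b)[[1,0]])))
q=np.array([f(598,241,.008),f(605,286,.008),f(737,262,.008),f(728,221,.008)])
print("carrier",q.round(4),q.mean(0),np.degrees(np.arctan2(*((q[0]+q[1]-q[2]-q[3])[[1,0]]))))
pn=np.array([f(238,38,.094),f(303,57,.08),f(292,122,.08),f(224,103,.094)]);print("pan",pn.round(4),pn.mean(0))
# robust plane-ish fits from depth: bed region within slab
P=cloud(c);m=np.zeros((400,640),bool);m[172:208,240:335]=1
m&=(P[...,2]>.0065)&(P[...,2]<.0135)&(np.ptp(c["pixels"].astype(int),axis=2)<25)&(c["pixels"].mean(2)<125)
print(m.sum());q=(P[m][:,:2]*1000).astype(np.float32);print(cv2.minAreaRect(q))
m2=np.zeros((400,640),bool);m2[210:238,350:400]=1
m2&=(P[...,2]>.0045)&(P[...,2]<.02)&(c["pixels"].mean(2)<125);q=(P[m2][:,:2]*1000).astype(np.float32);print("car",m2.sum(),cv2.minAreaRect(q))
E
```

```text
bed mouth [ 0.62340766 -0.07546849  0.01      ] [ 0.54403499 -0.06385726  0.01      ]
side near yaw 84.8596548230704
far yaw 83.18649857907408
carrier [[ 0.4874 -0.1589  0.008 ]
 [ 0.4439 -0.1651  0.008 ]
 [ 0.4684 -0.2932  0.008 ]
 [ 0.5084 -0.2858  0.008 ]] [ 0.47704057 -0.22574731  0.008     ] 100.11220417888667
pan [[0.66   0.1822 0.094 ]
 [0.6468 0.1234 0.08  ]
 [0.5844 0.1315 0.08  ]
 [0.598  0.1923 0.094 ]] [0.62227853 0.15734377 0.087     ]
813
((604.3499755859375, 55.79912567138672), (253.02420043945312, 76.17071533203125), 80.16150665283203)
car 337 ((478.1744079589844, -226.58172607421875), (43.18697738647461, 132.73297119140625), 10.097939491271973)
```

Call:
{"fn": "apply_moves", "kwargs": {"increments": [[-0.03, -0.012, 0, 0.1], [-0.075, -0.03, 0, 0.25], [-0.12, -0.045, 0, 0.4], [-0.165, -0.062, 0.01, 0.55], [-0.21, -0.08, 0.02, 0.7], [-0.255, -0.096, 0.03, 0.85], [-0.3, -0.113, 0.04, 1.0], [-0.345, -0.13, 0.05, 1.15], [-0.39, -0.147, 0.06, 1.3], [-0.435, -0.164, 0.07, 1.45]], "fingers": 1}}

```text
t: 1.1
tcp_pos: [0.535, 0.3734, 0.1681]
orientation: [-0.0, 0.746, 0.666, -0.0]
force: [-0.3, 0.5, 0.3]
width: 0.0879
```

```bash
cat >> h.py <<'E'
from scipy.spatial.transform import Rotation as R
def go(x,y,z,jawyaw):
    "shift (tool axes) and turn from the present pose to a target, jaw yaw deg"
    s=manip.read_state();q=s["orientation"];M=R.from_quat(q,scalar_first=True).as_matrix()
    j=np.degrees(np.arctan2(M[1,1],M[0,1]))
    t=-((jawyaw-j+90)%180-90)
    print("t",s["t"],"tcp",s["tcp_pos"].round(4),"jaw",round(j,2),"tilt",M[:,2].round(3),"w",round(s["width"],4),"F",s["force"].round(2),"q",s["qpos"].round(2))
    print("-> shift",(M.T@(np.array([x,y,z])-s["tcp_pos"])).round(4),"turn",np.radians(t).round(4))
E
python3 -c "
from h import *
go(.5805,.3425,.1,-9.5)"
```

```text
t 1.1 tcp [0.535  0.3734 0.1681] jaw -6.52 tilt [-0. -0. -1.] w 0.0879 F [-0.34  0.53  0.27] q [-0.94  0.64  0.38  1.61 -0.28  0.95 -0.57]
-> shift [-0.0256  0.0487  0.0681] turn 0.0521
```

Call:
{"fn": "apply_moves", "kwargs": {"increments": [[-0.013, 0.025, 0.03, 0.03], [-0.025, 0.048, 0.06, 0.05], [-0.0255, 0.0485, 0.068, 0.052], [-0.0255, 0.0485, 0.068, 0.052], [-0.0255, 0.0485, 0.1, 0.052], [-0.0255, 0.0485, 0.13, 0.052], [-0.0255, 0.0485, 0.152, 0.052], [-0.0255, 0.0485, 0.152, 0.052]]}}

```text
t: 1.9
tcp_pos: [0.5763, 0.3454, 0.015]
orientation: [-0.001, 0.76, 0.649, -0.002]
force: [0.4, -0.2, -0.6]
width: 0.0882
```

Call:
{"fn": "apply_moves", "kwargs": {"increments": [[0, 0, 0, 0], [0, 0, 0, 0], [0, 0, 0, 0], [0, 0, 0, 0], [0, 0, 0, 0], [0, 0, 0, 0]], "fingers": 0, "squeeze": 40}}

```text
t: 2.5
tcp_pos: [0.5795, 0.3441, 0.017]
orientation: [0.0, 0.761, 0.648, 0.0]
force: [0.2, -0.4, 0.3]
width: 0.0422
```

Call:
{"fn": "apply_moves", "kwargs": {"increments": [[0, 0, -0.03, 0], [0, 0, -0.07, 0], [0, 0, -0.11, 0], [0, 0, -0.14, 0], [0, 0, -0.14, 0], [0, 0, -0.14, 0]]}}

```text
t: 3.1
tcp_pos: [0.5784, 0.3438, 0.1552]
orientation: [-0.0, 0.761, 0.648, -0.001]
force: [-1.3, -0.5, -6.8]
width: 0.0393
```

```bash
python3 - <<'E'
from h import *
go(.6228,.1667,.155,-9.5)
c=cap("scene")
save(c,"pics/s1.png",(330,60,530,250),3)
E
```

```text
t 3.1 tcp [0.5784 0.3438 0.1552] jaw -9.16 tilt [-0.002 -0.001 -1.   ] w 0.0393 F [-1.3  -0.51 -6.85] q [-0.86  0.69  0.39  1.55 -0.3   0.96 -0.53]
-> shift [-0.1677  0.0721  0.0002] turn 0.006
```

View pics/s1.png

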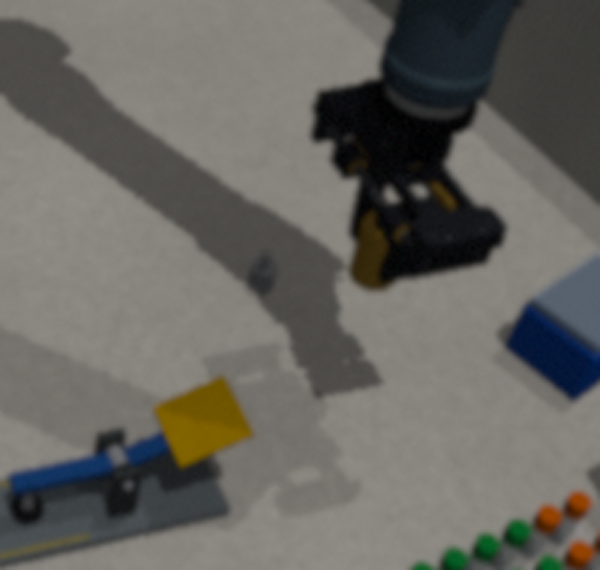

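Call:
{"fn": "apply_moves", "kwargs": {"increments": [[-0.035, 0.015, 0, 0.006], [-0.08, 0.035, 0, 0.006], [-0.125, 0.055, 0, 0.006], [-0.16, 0.07, 0, 0.006], [-0.168, 0.072, 0, 0.006], [-0.168, 0.072, 0, 0.006], [-0.168, 0.072, 0, 0.006]]}}

```text
t: 3.85
tcp_pos: [0.6222, 0.1685, 0.1548]
orientation: [-0.001, 0.763, 0.647, -0.001]
force: [-0.5, 0.6, -5.4]
width: 0.0392
```

```bash
python3 - <<'E'
from h import *
go(.6228,.1667,.085,-9.5)
E
```

```text
t 3.85 tcp [0.6222 0.1685 0.1548] jaw -9.42 tilt [-0.003  0.    -1.   ] w 0.0392 F [-0.51  0.6  -5.44] q [-0.6   0.65  0.4   1.63 -0.3   0.92 -0.26]
-> shift [-0.0017  0.0011  0.0698] turn 0.0013
```

Call:
{"fn": "apply_moves", "kwargs": {"increments": [[-0.001, 0.001, 0.015, 0], [-0.001, 0.001, 0.03, 0], [-0.001, 0.001, 0.038, 0], [-0.001, 0.001, 0.046, 0], [-0.001, 0.001, 0.053, 0], [-0.001, 0.001, 0.06, 0], [-0.001, 0.001, 0.066, 0], [-0.001, 0.001, 0.07, 0], [-0.001, 0.001, 0.07, 0]]}}

```text
t: 4.75
tcp_pos: [0.6246, 0.1657, 0.0864]
orientation: [-0.0, 0.763, 0.646, 0.0]
force: [0.7, 1.6, -3.4]
width: 0.0396
```

Call:
{"fn": "apply_moves", "kwargs": {"increments": [[0, 0, 0.003, 0], [0, 0, 0.005, 0], [0, 0, 0.005, 0], [0, 0, 0.005, 0]]}}

```text
t: 5.15
tcp_pos: [0.6249, 0.1661, 0.0825]
orientation: [-0.0, 0.763, 0.646, 0.001]
force: [-1.6, 3.2, 3.4]
width: 0.0387
```

```bash
python3 - <<'E'
from h import *
go(.6228,.1667,.079,-9.5)
c=cap("scene")
save(c,"pics/s2.png",(300,130,450,260),4)
E
```

```text
t 5.15 tcp [0.6249 0.1661 0.0825] jaw -9.5 tilt [ 0.001  0.001 -1.   ] w 0.0387 F [-1.6   3.16  3.4 ] q [-0.57  0.75  0.36  1.66 -0.34  0.79 -0.23]
-> shift [ 0.0003 -0.0022  0.0035] turn -0.0
```

View pics/s2.png

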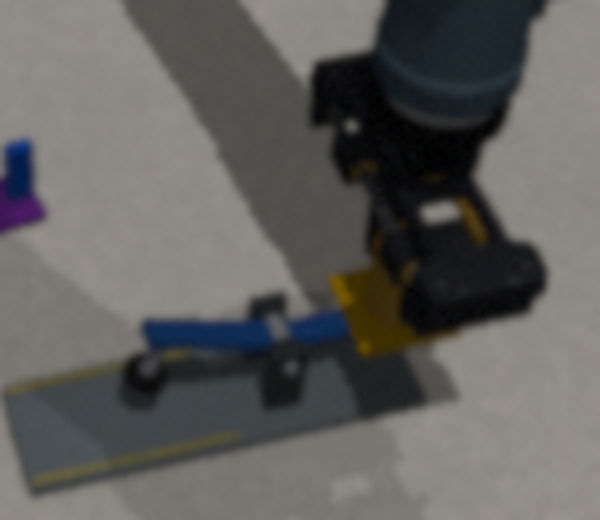

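The arm has swung open: the pad is raised at (148,375) and the pan is level under the gripper. The force reading agrees that the pan is near its stop, so I'll press 2 mm more and release gently.

Call:
{"fn": "apply_moves", "kwargs": {"increments": [[0, -0.001, 0.002, 0], [0, -0.001, 0.002, 0], [0, -0.001, 0.002, 0]]}}

```text
t: 5.5
tcp_pos: [0.625, 0.1663, 0.0819]
orientation: [0.0, 0.763, 0.646, 0.002]
force: [-2.8, 1.3, 13.9]
width: 0.039
```

Call:
{"fn": "apply_moves", "kwargs": {"increments": [[0, 0, 0, 0], [0, 0, 0, 0], [0, 0, 0, 0], [0, 0, 0, 0], [0, 0, 0, 0], [0, 0, 0, 0]], "fingers": 1}}

```text
t: 6.1
tcp_pos: [0.6235, 0.1657, 0.0796]
orientation: [0.0, 0.763, 0.646, -0.0]
force: [-0.6, 1.1, 0.1]
width: 0.0849
```

Call:
{"fn": "apply_moves", "kwargs": {"increments": [[0, 0, -0.01, 0], [0, 0, -0.04, 0], [0, 0, -0.08, 0], [0, 0, -0.12, 0], [0, 0, -0.16, 0], [0, 0, -0.16, 0], [0, 0, -0.16, 0]]}}

```text
t: 6.8
tcp_pos: [0.624, 0.1659, 0.2413]
orientation: [0.0, 0.763, 0.646, 0.001]
force: [-0.3, 0.1, -1.0]
width: 0.0884
```

```bash
python3 - <<'E'
from h import *
go(.4869,-.2782,.15,10.1)
c=cap("scene")
save(c,"pics/s3.png",(300,130,450,260),4)
P=cloud(c);m=np.zeros((400,640),bool);m[130:260,350:450]=1
hsv=cv2.cvtColor(c["pixels"],cv2.COLOR_RGB2HSV)
m&=(hsv[...,0]>12)&(hsv[...,0]<35)&(hsv[...,1]>120)&(P[...,2]>.04)&(P[...,2]<.16)
q=P[m];print(len(q),np.percentile(q[:,2],[5,25,50,75,95]))
w=q[(q[:,2]>.105)&(q[:,2]<.14)];print("weight",len(w),w.mean(0) if len(w) else 0, w.min(0),w.max(0))
pa=q[q[:,2]<.068];print("pan",len(pa),pa[:,2].mean(),cv2.minAreaRect((pa[:,:2]*1000).astype(np.float32)))
E
```

```text
t 6.8 tcp [0.624  0.1659 0.2413] jaw -9.51 tilt [ 0.002  0.001 -1.   ] w 0.0884 F [-0.33  0.11 -1.03] q [-0.63  0.55  0.44  1.57 -0.26  1.07 -0.29]
-> shift [-0.4608 -0.0621  0.0905] turn -0.3423
642 [0.06009686 0.06237035 0.07563017 0.1131276  0.12615842]
weight 191 [0.63090333 0.15997684 0.11844122] [0.60828195 0.14521585 0.10529274] [0.64652328 0.18204011 0.13445132]
pan 286 0.06223894232766748 ((625.0917358398438, 164.27810668945312), (64.04492950439453, 62.205909729003906), 80.43514251708984)
```

View pics/s3.png

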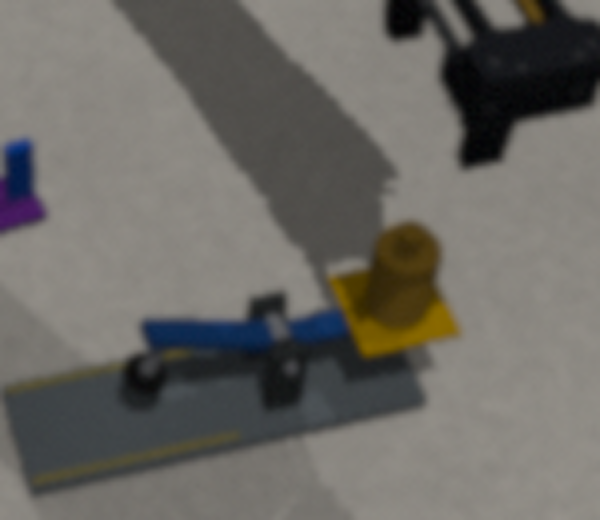

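The weight stands mid-pan with the base at about (405,305) in the crop. The arm is open with the pad up at (148,372) and the pan is level at z = 62 mm. Next is the carrier.

Call:
{"fn": "apply_moves", "kwargs": {"increments": [[-0.04, -0.005, 0, -0.03], [-0.085, -0.011, 0, -0.06], [-0.13, -0.017, 0, -0.1], [-0.175, -0.023, 0, -0.13], [-0.22, -0.03, 0, -0.17], [-0.265, -0.036, 0, -0.2], [-0.31, -0.042, 0, -0.23], [-0.355, -0.048, 0.02, -0.27], [-0.4, -0.054, 0.05, -0.3], [-0.445, -0.06, 0.08, -0.33]], "fingers": 0.6}}

```text
t: 7.85
tcp_pos: [0.4916, -0.2572, 0.1628]
orientation: [-0.001, 0.646, 0.763, -0.0]
force: [0.7, -0.7, 0.3]
width: 0.053
```

```bash
python3 - <<'E'
from h import *
go(.4869,-.2775,.10,10.1)
c=cap("scene")
save(c,"pics/s4.png",(160,130,320,320),3)
P=cloud(c);hsv=cv2.cvtColor(c["pixels"],cv2.COLOR_RGB2HSV)
m=np.zeros((400,640),bool);m[215:250,198:222]=1
m&=(hsv[...,0]>95)&(hsv[...,0]<125)&(hsv[...,1]>120)&(P[...,2]>.015)
q=P[m];print(len(q),q.mean(0),cv2.minAreaRect((q[:,:2]*1000).astype(np.float32)))
E
```

```text
t 7.85 tcp [ 0.4916 -0.2572  0.1628] jaw 9.48 tilt [-0.001  0.001 -1.   ] w 0.053 F [ 0.67 -0.75  0.27] q [ 0.08  0.5   0.43  1.88 -0.27  0.82  0.81]
-> shift [-0.0193 -0.0079  0.0628] turn -0.0108
93 [ 0.49141887 -0.27762458  0.04078472] ((489.0835876464844, -277.5287170410156), (12.802277565002441, 18.906797409057617), 1.5374481678009033)
```

View pics/s4.png

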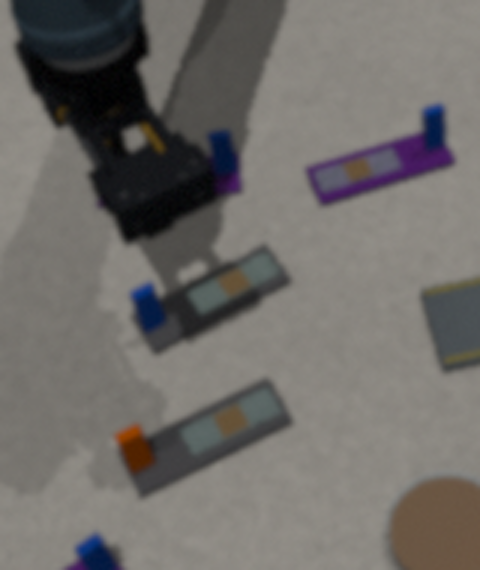

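The blue tab is at (148,305) in the crop, i.e. about (0.488,-0.2775) in the world, and nothing obstructs it. I'll move over it and descend.

Call:
{"fn": "apply_moves", "kwargs": {"increments": [[-0.01, -0.004, 0.02, -0.01], [-0.0195, -0.0065, 0.05, -0.011], [-0.0195, -0.0065, 0.063, -0.011], [-0.0195, -0.0065, 0.08, -0.011], [-0.0195, -0.0065, 0.11, -0.011], [-0.0195, -0.0065, 0.136, -0.011], [-0.0195, -0.0065, 0.136, -0.011], [-0.0195, -0.0065, 0.136, -0.011]]}}

```text
t: 8.7
tcp_pos: [0.4896, -0.2758, 0.0287]
orientation: [-0.001, 0.642, 0.766, -0.0]
force: [-0.3, 0.1, 0.0]
width: 0.0529
```

Call:
{"fn": "apply_moves", "kwargs": {"increments": [[0, 0, 0, 0], [0, 0, 0, 0], [0, 0, 0, 0], [0, 0, 0, 0], [0, 0, 0, 0], [0, 0, 0, 0]], "fingers": 0, "squeeze": 40}}

```text
t: 9.3
tcp_pos: [0.4898, -0.2765, 0.0288]
orientation: [0.0, 0.643, 0.766, 0.0]
force: [-1.8, -0.0, 1.2]
width: 0.0095
```

Call:
{"fn": "apply_moves", "kwargs": {"increments": [[0, 0, -0.01, 0], [0, 0, -0.03, 0], [0, 0, -0.05, 0], [0, 0, -0.05, 0], [0, 0, -0.05, 0]]}}

```text
t: 9.8
tcp_pos: [0.49, -0.2764, 0.0789]
orientation: [0.0, 0.643, 0.766, 0.0]
force: [-0.1, 0.5, -1.1]
width: 0.0099
```

```bash
python3 - <<'E'
from h import *
# press frame from bed/pan fits
o=np.array([.5985,.0180]);y=np.radians(80.4);e=np.array([np.cos(y),np.sin(y)])
for px in(-.23,-.075): print((o+e*px).round(4))
go(*(o+e*-.23),.06,-9.6)
c=cap("scene");save(c,"pics/s5.png",(160,130,320,320),3)
P=cloud(c);m=np.zeros((400,640),bool);m[190:260,200:275]=1
t=cap("top");P=cloud(t);q=P[205:240,345:405].reshape(-1,3);q=q[(q[:,2]>.035)&(q[:,2]<.075)]
print(len(q),np.percentile(q[:,2],[5,50,95]));print(cv2.minAreaRect((q[:,:2]*1000).astype(np.float32)))
E
```

```text
[ 0.5601 -0.2088]
[ 0.586  -0.0559]
t 9.8 tcp [ 0.49   -0.2764  0.0789] jaw 10.04 tilt [ 0.001 -0.    -1.   ] w 0.0099 F [-0.11  0.52 -1.14] q [ 0.16  0.64  0.36  1.89 -0.35  0.67  0.91]
-> shift [0.0543 0.0808 0.0189] turn 0.3428
364 [0.05428269 0.05827118 0.06237376]
((479.7674560546875, -212.50291442871094), (45.61699676513672, 108.78260803222656), 11.29458999633789)
```

View pics/s5.png

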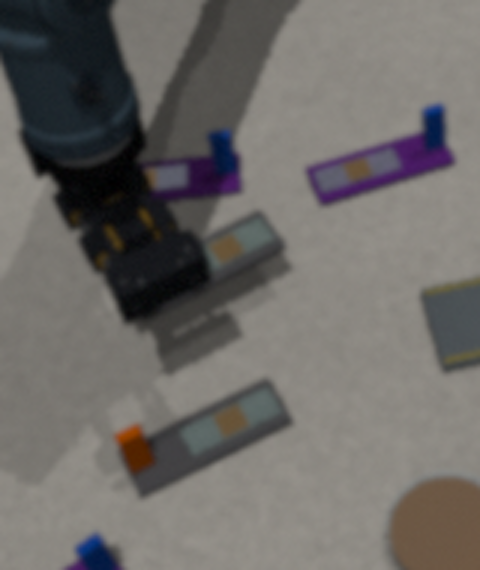

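Carrier lifted level: the plate's top is at z = 58 mm and there is no droop. Next I'll align it with the press axis outside the mouth.

Call:
{"fn": "apply_moves", "kwargs": {"increments": [[0.01, 0.016, 0, 0.06], [0.022, 0.032, 0, 0.14], [0.034, 0.05, 0, 0.22], [0.045, 0.067, 0, 0.29], [0.0543, 0.0808, 0.01, 0.355], [0.0543, 0.0808, 0.032, 0.355], [0.0543, 0.0808, 0.032, 0.355], [0.0543, 0.0808, 0.032, 0.355]]}}

```text
t: 10.7
tcp_pos: [0.5588, -0.2092, 0.0459]
orientation: [-0.001, 0.768, 0.641, -0.001]
force: [-0.9, -0.6, -0.4]
width: 0.0099
```

```bash
python3 - <<'E'
from h import *
t=cap("top");P=cloud(t)
v,u=np.mgrid[0:400,0:640]
m=(P[...,2]>.018)&(P[...,2]<.036)&(P[...,0]>.5)&(P[...,0]<.64)&(P[...,1]>-.25)&(P[...,1]<-.075)
q=P[m];print(len(q),np.percentile(q[:,2],[5,50,95]));print(cv2.minAreaRect((q[:,:2]*1000).astype(np.float32)))
m=(P[...,2]>.006)&(P[...,2]<.0135)&(P[...,0]>.53)&(P[...,0]<.68)&(P[...,1]>-.08)&(P[...,1]<.2)&(np.ptp(t["pixels"].astype(int),axis=2)<25)&(t["pixels"].mean(2)<125)
q=P[m];print("bed",len(q),cv2.minAreaRect((q[:,:2]*1000).astype(np.float32)))
go(.586,-.0559,.048,-10.3)
save(t,"pics/t6.png",(230,140,430,260),3.5)
E
```

```text
41 [0.02176853 0.02640606 0.02987205]
((592.7989501953125, -112.29560089111328), (18.4870548248291, 33.440670013427734), 0.3468864858150482)
bed 494 ((604.00634765625, 57.24961853027344), (252.78738403320312, 75.78030395507812), 80.75554656982422)
t 10.75 tcp [ 0.5593 -0.2096  0.0467] jaw -10.36 tilt [-0.001 -0.    -1.   ] w 0.0097 F [-0.28 -0.12 -0.9 ] q [-0.03  0.76  0.43  1.81 -0.47  0.68  0.49]
-> shift [ 0.156  -0.0014 -0.0014] turn -0.0011
```

View pics/t6.png

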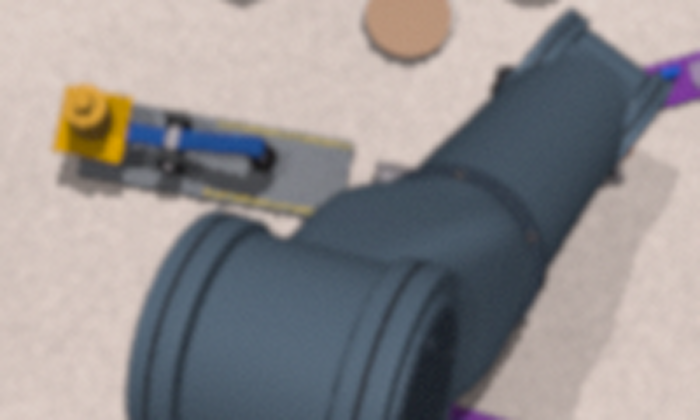

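The robot hides the carrier from the top camera here; only its slide tip at (395,170) shows, just short of the bed's mouth at (350,160). The arm stays open. Sliding in by the computed shift, with the underside about 18 mm up.

Call:
{"fn": "apply_moves", "kwargs": {"increments": [[0.01, 0, -0.001, 0], [0.03, 0, -0.001, 0], [0.05, -0.001, -0.001, 0], [0.07, -0.001, -0.001, 0], [0.09, -0.001, -0.001, 0], [0.09, -0.001, -0.001, 0], [0.09, -0.001, -0.001, 0]]}}

```text
t: 11.45
tcp_pos: [0.5753, -0.1202, 0.0482]
orientation: [0.0, 0.768, 0.641, 0.0]
force: [1.0, -0.5, -0.9]
width: 0.0096
```

```bash
python3 - <<'E'
from h import *
go(.586,-.0559,.048,-10.3)
c=cap("scene");P=cloud(c)
save(c,"pics/s7.png",(230,150,450,270),3.5)
m=(P[...,2]>.022)&(P[...,2]<.035)&(P[...,0]>.5)&(P[...,0]<.66)&(P[...,1]>-.2)&(P[...,1]<0.02)
q=P[m];print(len(q),np.percentile(q[:,2],[5,50,95]));print(cv2.minAreaRect((q[:,:2]*1000).astype(np.float32)))
E
```

```text
t 11.45 tcp [ 0.5753 -0.1202  0.0482] jaw -10.27 tilt [ 0.001 -0.    -1.   ] w 0.0096 F [ 1.   -0.47 -0.88] q [-0.19  0.74  0.44  1.84 -0.48  0.67  0.35]
-> shift [ 0.0652 -0.0009  0.0002] turn 0.0006
473 [0.02486172 0.02790843 0.0308187 ]
((590.5093994140625, -41.41840362548828), (72.11246490478516, 48.35159683227539), 80.61905670166016)
```

View pics/s7.png

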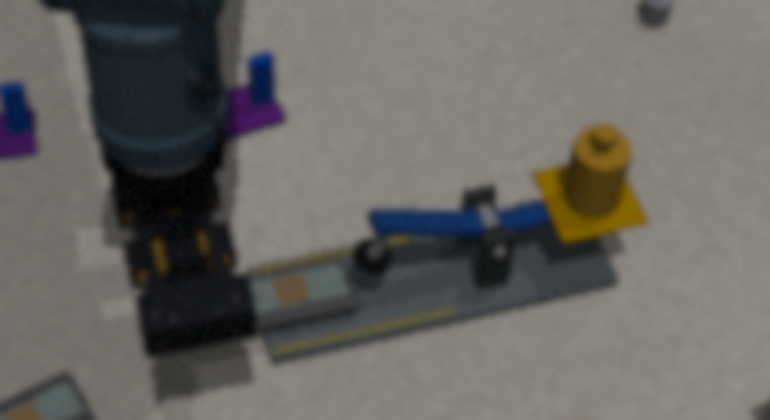

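The carrier is entering squarely: measured yaw is 80.6°, lateral offset about -2 mm, and its top is at z 28 mm, below the raised pad at (372,258). I'll push the remaining 65 mm and lower it.

Call:
{"fn": "apply_moves", "kwargs": {"increments": [[0.01, 0, 0, 0], [0.025, -0.001, 0, 0], [0.04, -0.002, 0, 0], [0.055, -0.002, 0, 0], [0.065, -0.002, 0, 0], [0.065, -0.002, 0, 0], [0.065, -0.002, 0.003, 0], [0.065, -0.002, 0.006, 0], [0.065, -0.002, 0.009, 0], [0.065, -0.002, 0.009, 0]]}}

```text
t: 12.5
tcp_pos: [0.5845, -0.0569, 0.0388]
orientation: [0.0, 0.768, 0.64, -0.0]
force: [-1.5, 0.2, 4.5]
width: 0.0097
```

```bash
python3 - <<'E'
from h import *
go(.586,-.0559,.0385,-10.3)
c=cap("scene");save(c,"pics/s8.png",(230,150,450,270),3.5)
E
```

```text
t 12.5 tcp [ 0.5845 -0.0569  0.0388] jaw -10.39 tilt [-0. -0. -1.] w 0.0097 F [-1.51  0.23  4.49] q [-0.3   0.76  0.44  1.84 -0.5   0.66  0.26]
-> shift [0.0013 0.0013 0.0003] turn -0.0016
```

View pics/s8.png

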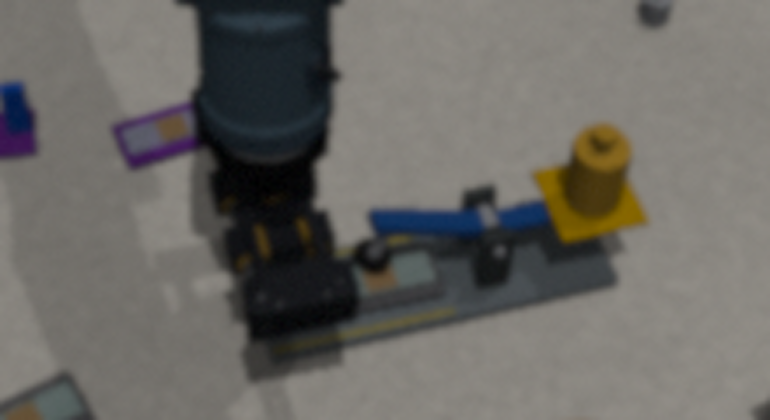

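The carrier is on the bed: contact force is about 5 N and the amber square is beneath the pad at (378,268). Releasing and retreating upwards.

Call:
{"fn": "apply_moves", "kwargs": {"increments": [[0, 0, 0, 0], [0, 0, 0, 0], [0, 0, 0, 0], [0, 0, 0, 0], [0, 0, 0, 0]], "fingers": 0.6}}

```text
t: 13.05
tcp_pos: [0.5847, -0.0559, 0.0385]
orientation: [-0.0, 0.768, 0.641, -0.0]
force: [0.7, 0.5, 0.7]
width: 0.0476
```

Call:
{"fn": "apply_moves", "kwargs": {"increments": [[0, 0, -0.01, 0], [0, 0, -0.04, 0], [-0.02, 0, -0.08, 0], [-0.06, 0, -0.12, 0], [-0.1, 0, -0.16, 0], [-0.14, 0, -0.2, 0], [-0.17, 0, -0.2, 0], [-0.17, 0, -0.2, 0], [-0.17, 0, -0.2, 0]]}}

```text
t: 13.95
tcp_pos: [0.5539, -0.2243, 0.2396]
orientation: [0.0, 0.769, 0.64, 0.0]
force: [-0.3, 0.5, -1.4]
width: 0.0527
```

```bash
python3 - <<'E'
from h import *
go(.586,-.0559,.0385,-10.3)
c=cap("scene");P=cloud(c)
save(c,"pics/s9.png",(230,150,450,270),3.5)
o=np.array([.5985,.0180]);y=np.radians(80.5);e=np.array([np.cos(y),np.sin(y)]);n=np.array([-e[1],e[0]])
px=(P[...,:2]-o)@e;py=(P[...,:2]-o)@n;z=P[...,2]
hsv=cv2.cvtColor(c["pixels"],cv2.COLOR_RGB2HSV)
m=(z>.0155)&(z<.023)&(px>-.1)&(px<.055)&(abs(py)<.035)
q=(np.c_[px[m],py[m]]*1000).astype(np.float32);print("carrier",len(q),cv2.minAreaRect(q),q.min(0),q.max(0))
m=(z>.03)&(z<.072)&(px<-.05)&(px>-.11)&(abs(py)<.03)&(hsv[...,0]>95)&(hsv[...,0]<125)&(hsv[...,1]>100);print("tab",m.sum(),px[m].mean(),py[m].mean(),np.percentile(z[m],98))
m=(hsv[...,0]>12)&(hsv[...,0]<35)&(hsv[...,1]>120)&(px>.1)&(px<.2)&(z>.055)&(z<.068);print("pan z",np.median(z[m]))
E
```

```text
t 13.95 tcp [ 0.5539 -0.2243  0.2396] jaw -10.47 tilt [ 0.001 -0.    -1.   ] w 0.0527 F [-0.3   0.48 -1.42] q [-0.13  0.5   0.61  1.71 -0.33  1.03  0.41]
-> shift [0.1714 0.0007 0.2011] turn -0.003
carrier 673 ((-24.05364227294922, -0.11380767822265625), (132.7304229736328, 49.82676696777344), 0.29911038279533386) [-90.37096  -24.831516] [42.180622 25.145695]
tab 98 -0.0780004015567165 -0.002769292127987213 0.07003775081933425
pan z 0.06227448709199512
```

View pics/s9.png

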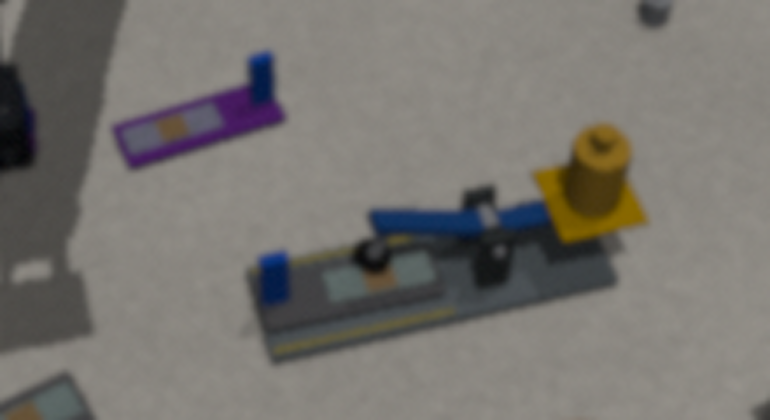

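```bash
python3 - <<'E'
from h import *
o=np.array([.5985,.0180]);y=np.radians(80.5);e=np.array([np.cos(y),np.sin(y)]);n=np.array([-e[1],e[0]])
for nm in("scene","top"):
    c=cap(nm);P=cloud(c);px=(P[...,:2]-o)@e;py=(P[...,:2]-o)@n;z=P[...,2];g=c["pixels"].mean(2)
    m=(z>.015)&(z<.023)&(px>-.085)&(px<-.03)&(abs(py)<.06);print(nm,"carrier py",np.percentile(py[m],[2,98]))
    m=(z>.007)&(z<.014)&(px>-.06)&(px<-.0)&(abs(py)<.06);print("bed py",np.percentile(py[m],[1,99]),m.sum())
print(manip.sign_off())
E
```

```text
scene carrier py [-0.0229145   0.02171253]
bed py [-0.04117812  0.03886781] 244
top carrier py [-0.02675541  0.0226166 ]
bed py [-0.04153338  0.03846257] 150
the job is handed in; nothing more can be done
None
```

The press is ready and I've handed the job in, at about 14 s of the 51 s allowed; the hand-in gives no verdict.

- **Weight:** I stood the brass weight in the middle of the yellow tail pan, and it holds the arm open. The last pan reading was level at z 62 mm, the fully open height.
- **Carrier:** I then slid the blue-handled carrier in from the mouth, handle outwards, and released it. It lies flat on the bed with its origin at about x -24 mm, y -1 mm in the press frame (target x -22, y 0). It is square to within about 1°.
- **Robot:** The gripper is well clear of everything. I did not move the orange-handled carrier, the steel weight or the purple look-alikes.

No check failed. The two cameras disagreed by about 1–2 mm on where the carrier sits across the bed, well inside the 15 mm tolerance.

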